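# Return the dividing crank to its hole with the backlash taken up

### The arm

A 6-joint arm with a two-finger parallel gripper is mounted at the origin on a cart in front of the work surface, level with it; the furniture and walls round the work are solid. World frame = base frame: x ahead of the robot, y to its left, z up, the work surface at z = 0. Lengths are in m, angles in rad, forces in N, time in s.
With the tool pointing down it reaches from about 0.375 to 0.9 m from the base axis. Payload 3.1 kg.
Tool frame: the origin (TCP) lies between the finger pads; the fingertips stand 8 mm ahead of it and the grasp point (between the pads) lies 11 mm behind it; z points along the fingers, y is the line along which they close (so a half turn about z gives the same grasp; the last joint's range is limited). The gripper opens to 87 mm and grips with 3 to 60 N. Pads are 19 mm wide; open, the fingers measure 117 mm over their backs; the gripper's body (75 mm by 190 mm) begins 51 mm behind the grasp point.
Start: joints at [-1.438, 0.527, 1.433, -0, 1.181, -0.178], TCP at [0.191, -0.595, 0.231] pointing down, gripper open.
Joint ranges: [-3.08, 3.08], [-0.75, 2.2], [0.22, 2.44], [-1.43, 4.57], [0, 2.65], [-2.85, 2.85]. Speed limits (rad/s): [2.79, 2.79, 3.14, 3.14, 3.14, 3.14].

### API

Orientations are given as a unit quaternion [x, y, z, w].
In Python, from rig import robot, vision, job gives the robot as it stands.
- The arm moves only by the shell command python3 -m handwheel 'ROWS' [OPENING] [FORCE]. ROWS is JSON, a list of rows, each a list of 4 numbers: the shift along the tool's x, y, z as a fraction of full scale, then the turn about the tool's z as a fraction of full scale. A call has 1 to 20 rows; each row is the pose to reach, as a shift and turn from the pose commanded when the call began, along the tool's axes at that moment, turning the shorter way round; what a row does not reach only later rows make up. Full scale, the value 1, is 300 mm for a shift and 2 pi rad for a turn. A row lasts 1/12 s, in which the tool goes at most 41.7 mm and 7.16 degrees, less where a joint would pass 70% of its speed; a pose out of reach is approached as far as the arm can. A call with a number of a shift or a turn outside -1 to 1 is refused whole. A call with a gripper value outside its range is refused whole. OPENING is the opening in per cent of the stroke, from 0 (shut) to 100 (fully open), set as the call begins (- or left out, the last holds). The fingers move at their own pace and stop on an object; FORCE is the grip in N (left out, the last holds). Time passes only in rows, so rows that repeat a pose let the fingers close. It gives the time, the measured TCP pose, the force, the opening and the grip force at its end, in the units of the state.
- robot.get_obs(): the state, without advancing time (a new reading comes with each control period).
- vision.camera(name): name is "scene" or "top" or "wrist"; returns a dict with "frame" (400x640x3 uint8, red, green, blue), "K" (3x3 intrinsics, pixels), "cam_to_world" (4x4, takes a point from camera to world coordinates); the wrist camera has in their place "hand_eye" (4x4, takes a point from camera to tool coordinates, whose origin is the TCP and whose axes are the flange's). Camera axes: x right, y down, z forward; pixel columns grow to the right and rows downward; lengths in m; the calibration is good to about 2 mm. A picture is of the moment at which its call begins: read the wrist's pose just before it. There is no depth.
- job.hand_in(): hands the job in; it is judged then, once.
Trained networks look in the newest picture that a camera, given by its name, has taken for a name from the list of things; names that differ only in an ending like _2 or _b are one class to them, and where a whole thing is asked for, a point or a joint stands for the part that bears it (a point fixed in the world has none). Each returns a list of dicts, best first, with "conf" (0 to 1); they miss things now and then, are a little off and sometimes report something else, mostly with a low value. They report only what shows in the picture. A call takes as long as a camera call.
- vision.look_for(camera, label): "point" ([row, column] in pixels, amid what is visible of it).
- vision.outline_of(camera, label): "mask" (400x640 bool, what is visible of it) and "point" ([row, column] in pixels, amid what is visible of it).
The state is a dict: "time": time; "q": joint angles; "joint_velocities": joint speeds; "joint_torque": joint torques, N m; "position": TCP position; "tool_rot": TCP orientation; "ft_force": force on the tool from outside, world axes, zero at the start; "moment": the same for the moment, N m; "grip_width": finger opening in m; "grip_force": force on a finger pad.
Only numpy, scipy, OpenCV 4.12 (cv2) and the standard library are available. Lean on these libraries where they do the work, as an engineer would, in place of code of your own. Each camera call takes 0.05 s, during which the arm holds its last target. There are 200 camera calls.

### The job

The crank of the dividing plate was run clockwise past its hole, the large one on the front side of the plate (the side of the flange) that a brass sector arm touches. Draw the spring pin, wind the crank back anticlockwise a good sixth of a turn beyond that hole so that all the slack comes out of the worm and the table itself is pulled back, then come up to the hole clockwise only, let the pin drop fully home in it and let go. Use a light hand: find the hole by feel, never force the pin against the plate (20 N bends it), and do not disturb the spanner, screw carton or tape roll beside it.

Things in the scene. Friction and masses are not known exactly. Their poses are not given: they have to be found in the camera images.
- dividing_head: upright rotary table bolted to a 200x260x18 mm plywood board, fixed. Origin: centre of the board's underside; z up; -x is the front, a steel table face with an aluminium flange. Right of it (-y) a vertical worm shaft ends on top in a level steel dividing plate (124 mm diameter, top 186 mm over the bench), the crank above it (arm to 15 mm, sleeve under the knob to 21 mm over the plate)
- crank_axis (a point): point on the vertical axis of crank and plate, at the plate's top face. The plate has a circle of 12 large holes, 9.5 mm diameter, 30 deg apart, 48 mm from this axis (the small holes inside are not used). The crank has 0.6 rad of slack: when reversed it turns that far before the table follows. At the start it bears clockwise
- hole_about (a point): about where the wanted hole is: on the hole circle in the -x direction of the head from the crank axis, at the plate's top. The plate is clamped through slots, so the real hole lies up to 0.18 rad (8.6 mm along the circle) to either side of this point; a brass sector arm touches it on its clockwise side. The next holes are 30 deg away on both sides
- index_pin: 8 mm index pin on the crank arm, 48 mm from the crank axis, under a dark knurled knob (22 mm diameter, 34 mm tall, spins freely, sinks up to 4 mm on a soft spring when pressed). Origin: on the axis, 18 mm over the knob's underside, the place to grip: 45 mm over the plate's top with the pin home, 51 mm with its tip on the plate. Over 20 N between pin and plate bends it
- plunger (a joint): height of the index pin, m: 0 = fully home in a hole (6 mm deep), 0.006 = tip resting on the plate between holes (as at the start), 0.013 = highest. Its spring pushes it down with 5 N at 0 and 8 N at the top. Moving the crank takes about 0.3 N at the knob inside the slack, about 3 N when it drags the table, and 1 N more when the pin rubs on the plate
- table (a joint): angle of the rotary table, rad, 1/36 of the crank's; positive = crank clockwise seen from above; 0 = its place with the crank at point hole_about and the slack taken up clockwise. At the start the crank is 0.75 to 0.82 rad clockwise past hole_about, the table at about +0.022
- wrench_13: a 156 mm combination spanner lying flat beside the board; origin at its middle, on the bench
- screw_box: a 76 x 98 x 34 mm carton of screws; origin at the centre of its underside
- masking_tape: a roll of masking tape lying flat, 97 mm diameter, 25 mm tall; origin at the centre of its underside

How it is judged:
By the outcome, as a careful person would: the job done as asked, in the order asked, and still so for the second after the job is handed in, with the robot touching nothing.
It also fails if it takes over 54 s, if anything falls off the work surface, if the arm or the gripper's body presses on something with over 40 N, if the wrist force passes 120 N, or if a joint passes its speed limit or range.

## Working session

There is one attempt and no reset: what is moved stays moved. The work goes in short steps, Python scripts to look and compute and a shell command to move; the robot and the scene stay as the last step left them, time stands still between calls to the robot, and variables do not carry over. Pictures are saved under pics/ and viewed, at most 10 in all, crops included, and the job is handed in when it is done.

```bash
ls; mkdir -p pics; python3 - <<'E'
from rig import robot,vision,job
import cv2,numpy as np
o=robot.get_obs()
for k in ("time","position","tool_rot","ft_force","grip_width"): print(k,o[k])
ims=[]
for c in("scene","top"):
    r=vision.camera(c); ims.append(r["frame"]); cv2.imwrite(f"pics/{c}0.png",r["frame"][:,:,::-1])
    print(c,np.round(r["K"],1).tolist(),np.round(r["cam_to_world"],4).tolist())
    for l in("dividing_head","index_pin","crank_axis","hole_about","wrench_13","screw_box","masking_tape"):
        print(c,l,[(np.round(d["point"],1).tolist(),round(d["conf"],2)) for d in vision.look_for(c,l)[:2]])
E
```

```text
pics
time 0.0
position [ 0.19106083 -0.59433359  0.22955266]
tool_rot [ 9.87948139e-01  1.54781442e-01  1.39483130e-05 -1.08591954e-03]
ft_force [-0.95174433 -0.05990449  0.13125113]
grip_width 0.08686543263550739
scene [[415.7, 0.0, 323.8], [0.0, 415.7, 200.7], [0.0, 0.0, 1.0]] [[-0.5948, -0.4175, 0.687, -0.1989], [-0.8034, 0.2805, -0.5252, 0.6215], [0.0266, -0.8643, -0.5022, 0.7329], [0.0, 0.0, 0.0, 1.0]]
scene dividing_head [([248.2, 294.8], 0.7)]
scene index_pin []
scene crank_axis [([253.9, 293.5], 0.71)]
scene hole_about [([245.8, 296.3], 0.72)]
scene wrench_13 []
scene screw_box []
scene masking_tape [([290.5, 205.9], 0.68)]
top [[445.4, 0.0, 319.9], [0.0, 445.4, 196.1], [0.0, 0.0, 1.0]] [[-0.1093, -0.9568, 0.2696, 0.2471], [-0.994, 0.1047, -0.0315, 0.0126], [0.002, -0.2714, -0.9625, 1.3827], [0.0, 0.0, 0.0, 1.0]]
top dividing_head [([218.8, 274.3], 0.6)]
top index_pin [([208.9, 266.8], 0.53)]
top crank_axis [([219.2, 272.0], 0.57)]
top hole_about [([213.9, 272.8], 0.59)]
top wrench_13 [([224.9, 323.6], 0.54)]
top screw_box [([202.8, 437.8], 0.7)]
top masking_tape [([209.5, 184.5], 0.72)]
```

```bash
python3 - <<'E'
import cv2
a=cv2.imread("pics/scene0.png");b=cv2.imread("pics/top0.png")
cv2.imwrite("pics/s1.png",cv2.resize(a[150:350,180:430],(750,600),interpolation=3))
cv2.imwrite("pics/t1.png",cv2.resize(b[150:290,210:390],(771,600),interpolation=3))
E
```

```text
(no output)
```

View pics/s1.png

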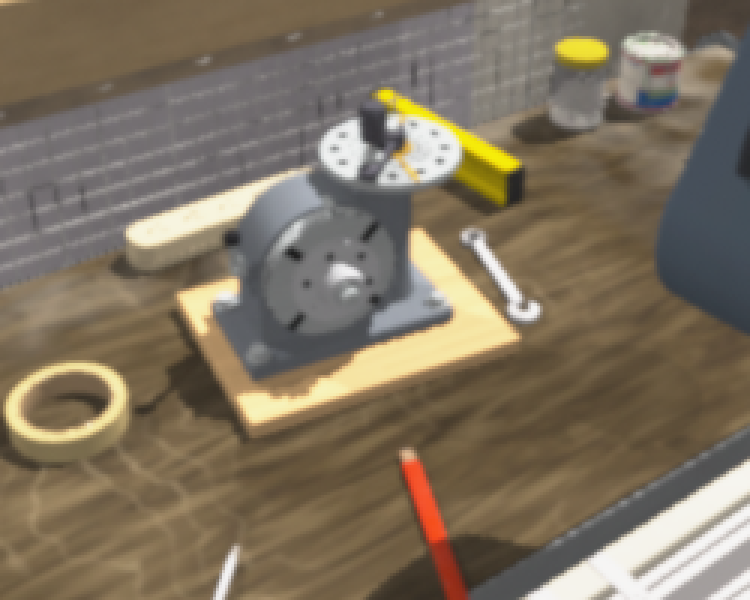

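View pics/t1.png

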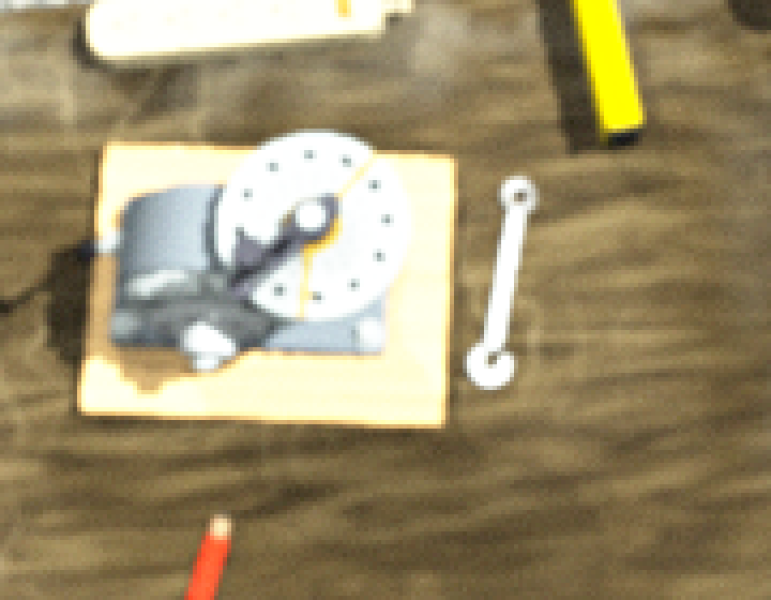

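The scene crop shows the head with its flange facing the robot and the plate at (390,150). In the top crop the plate centre is at about (313,225) and the knob at about (245,255). The brass arm ends at (302,315), with the wanted hole just right of it at (317,296).

```bash
cat > h.py <<'E'
import numpy as np,cv2
from scipy.optimize import least_squares
def ray(r,uv,T=None):
    T=r["cam_to_world"] if T is None else T
    d=T[:3,:3]@np.linalg.inv(r["K"])@np.array([uv[0],uv[1],1.]); return T[:3,3],d
def onz(r,uv,z,T=None):
    o,d=ray(r,uv,T); return (o+d*(z-o[2])/d[2])
def fit(P): # circle of radius .048 and 12-hole phase
    P=np.array(P)[:,:2]
    k=lambda p:np.round((np.arctan2(P[:,1]-p[1],P[:,0]-p[0])-p[2])/(np.pi/6))
    def res(p):
        a=p[2]+k(p)*np.pi/6
        return (np.c_[p[0]+.048*np.cos(a),p[1]+.048*np.sin(a)]-P).ravel()
    best=min((least_squares(res,[*P.mean(0),f],loss="soft_l1",f_scale=.001) for f in np.linspace(0,.5,8)),key=lambda s:s.cost)
    return best.x,np.linalg.norm(res(best.x).reshape(-1,2),axis=1)
E
python3 - <<'E'
from h import *
from rig import vision
r=vision.camera("top"); g=cv2.cvtColor(r["frame"],cv2.COLOR_RGB2GRAY).astype(float)
P=[]
for c in [(247,193),(272,167),(310,155),(347,160),(375,185),(387,219),(379,256),(353,285),(317,296),(280,290)]:
    u,v=210+c[0]/4.283-.5,150+c[1]/4.286-.5
    x,y=int(round(u)),int(round(v)); w=g[y-2:y+3,x-2:x+3]; w=np.clip(np.percentile(w,80)-w,0,None)
    Y,X=np.mgrid[y-2:y+3,x-2:x+3]; P.append(onz(r,((w*X).sum()/w.sum(),(w*Y).sum()/w.sum()),.186))
x,e=fit(P); print(x,np.round(e*1e3,1)); print(np.round(P,4))
q=lambda c,z:np.round(onz(r,(210+c[0]/4.283-.5,150+c[1]/4.286-.5),z),4)
print("board corners(top18)",[q(c,.018) for c in((105,143),(455,155),(445,427),(80,412))])
print("target hole",P[8],"knob guess",q((245,250),.255), "arm tip",q((302,315),.186))
E
```

```text
[0.57642781 0.07839427 0.48896283] [0.1 0.3 0.2 0.4 0.3 0.2 0.1 0.2 0.3 0.1]
[[0.6019 0.1191 0.186 ]
 [0.6186 0.101  0.186 ]
 [0.6242 0.0767 0.186 ]
 [0.617  0.0526 0.186 ]
 [0.599  0.0363 0.186 ]
 [0.5749 0.0304 0.186 ]
 [0.5511 0.0376 0.186 ]
 [0.5341 0.0556 0.186 ]
 [0.5286 0.0803 0.186 ]
 [0.5357 0.1039 0.186 ]]
board corners(top18) [array([0.7031, 0.237 , 0.018 ]), array([ 0.6653, -0.0227,  0.018 ]), array([0.4628, 0.0063, 0.018 ]), array([0.5022, 0.2666, 0.018 ])]
target hole [0.52864095 0.08028999 0.186     ] knob guess [0.5464 0.1172 0.255 ] arm tip [0.5179 0.0906 0.186 ]
```

```bash
python3 -m handwheel '[[0.1,-0.1,-0.2,0.02],[0.93,-0.95,-0.33,0.0495],[0.93,-0.95,-0.33,0.0495],[0.93,-0.95,-0.33,0.0495],[0.93,-0.95,-0.33,0.0495],[0.93,-0.95,-0.33,0.0495],[0.93,-0.95,-0.33,0.0495],[0.93,-0.95,-0.33,0.0495],[0.93,-0.95,-0.33,0.0495],[0.93,-0.95,-0.33,0.0495],[0.93,-0.95,-0.33,0.0495],[0.93,-0.95,-0.33,0.0495]]' 50 25
```

```text
time: 1.85
position: [0.3705, -0.2363, 0.3303]
tool_rot: [1.0, 0.002, 0.001, 0.001]
ft_force: [-0.2, 0.1, -0.6]
grip_width: 0.0437
grip_force: 0.0
```

```bash
python3 -m handwheel '[[0.5,-0.99,0,0],[0.5,-0.99,0,0],[0.5,-0.99,0,0],[0.5,-0.99,0,0],[0.5,-0.99,0,0],[0.5,-0.99,0,0],[0.5,-0.99,0,0],[0.5,-0.99,0,0],[0.5,-0.99,0,0],[0.5,-0.99,0,0],[0.5,-0.99,0,0]]'
python3 - <<'E'
from h import *
from rig import vision,robot
from scipy.spatial.transform import Rotation as R
o=robot.get_obs(); r=vision.camera("wrist"); f=r["frame"]
T=np.eye(4);T[:3,:3]=R.from_quat(o["tool_rot"]).as_matrix();T[:3,3]=o["position"];T=T@r["hand_eye"]
np.savez("w1.npz",T=T,K=r["K"],f=f)
print(o["position"],np.round(T,3).tolist(),r["K"])
for l in("index_pin","hole_about"): print(l,[(d["point"],d["conf"]) for d in vision.look_for("wrist",l)])
def prj(p):
    c=np.linalg.inv(T)@[*p,1]; c=r["K"]@c[:3]; return np.round(c[:2]/c[2],1)
for p in((.5764,.0784,.186),(.5284,.0803,.186),(.5478,.1169,.253)): print(prj(p))
cv2.imwrite("pics/w1.png",f[:,:,::-1])
E
```

```text
time: 2.77
position: [0.5197, 0.0571, 0.3289]
tool_rot: [1.0, -0.001, -0.001, 0.001]
ft_force: [-1.1, -0.7, 0.5]
grip_width: 0.0435
grip_force: 0.0
[0.51970189 0.05709445 0.3288704 ] [[-0.0, -0.967, -0.254, 0.589], [-1.0, 0.001, -0.001, 0.057], [0.001, 0.254, -0.967, 0.483], [0.0, 0.0, 0.0, 1.0]] [[283.86061313   0.         320.53363559]
 [  0.         283.86061313 206.08467427]
 [  0.           0.           1.        ]]
index_pin [([182.1, 252.3], 0.91)]
hole_about [([123.9, 280.6], 0.86)]
[299.  144.5]
[298.1 190.6]
[246.7 183.8]
```

View pics/w1.png

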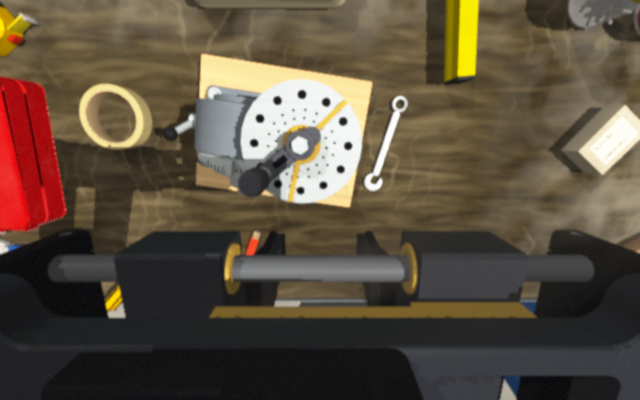

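The wrist view shows the plate centre at (300,145) and the knob top at about (252,182). The wanted hole is at (301,190), just right of the brass arm.

```bash
python3 - <<'E'
from h import *
d=np.load("w1.npz"); r={"K":d["K"]};T=d["T"]; f=d["f"]; g=cv2.cvtColor(f,cv2.COLOR_RGB2GRAY).astype(float)
P=[]
for u,v in[(260,118),(277,100),(302,94),(326,101),(347,119),(353,145),(345,169),(326,185),(301,190),(278,184),(254,142)]:
    x,y=int(u),int(v)
    for _ in range(3):
        w=g[y-3:y+4,x-3:x+4]; w=np.clip(np.percentile(w,70)-w,0,None); Y,X=np.mgrid[y-3:y+4,x-3:x+4]
        cu,cv=(w*X).sum()/w.sum(),(w*Y).sum()/w.sum(); x,y=int(round(cu)),int(round(cv))
    P.append(onz(r,(cu,cv),.186,T))
x,e=fit(P); print("fit",x,np.round(e*1e3,1))
m=(g<60); n,L,S,C=cv2.connectedComponentsWithStats(m[150:215,225:275].astype(np.uint8))
for i in range(1,n): 
    if S[i,4]>40: print(S[i]+[225,150,0,0,0],C[i]+[225,150])
cv2.imwrite("pics/w1c.png",cv2.resize(f[130:210,220:320,::-1],(700,560),interpolation=3))
E
```

```text
fit [ 0.57680919  0.07647055 -0.03291556] [0.  0.  0.1 0.1 0.2 0.2 0.4 0.1 0.1 0.5 0.1]
[239 161  36  36 750] [256.42933333 179.57466667]
```

View pics/w1c.png

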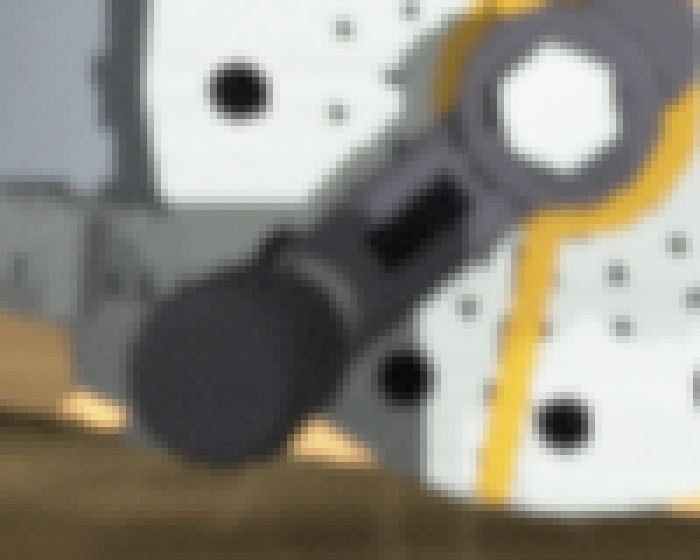

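```bash
python3 -m handwheel '[[0.09,-0.183,0.1,0],[0.09,-0.183,0.133,0],[0.09,-0.183,0.133,0],[0.09,-0.183,0.133,0],[0.09,-0.183,0.133,0],[0.09,-0.183,0.133,0]]'
python3 - <<'E'
from h import *
from rig import vision,robot
from scipy.spatial.transform import Rotation as R
o=robot.get_obs(); r=vision.camera("wrist"); f=r["frame"]; print(o["position"],o["ft_force"])
T=np.eye(4);T[:3,:3]=R.from_quat(o["tool_rot"]).as_matrix();T[:3,3]=o["position"];T=T@r["hand_eye"]
d=np.load("w1.npz"); print("w1 knob",onz({"K":d["K"]},(251.7,182.1),.253,d["T"]))
def prj(p):
    c=np.linalg.inv(T)@[*p,1]; c=r["K"]@c[:3]; return np.round(c[:2]/c[2],1)
print(prj((.548,.1155,.253)),prj((.5768,.0765,.186)))
cv2.imwrite("pics/w2.png",f[120:340,180:460,::-1].repeat(2,0).repeat(2,1))
E
```

```text
time: 3.42
position: [0.547, 0.1121, 0.2906]
tool_rot: [1.0, -0.001, 0.001, 0.0]
ft_force: [-0.2, 0.7, 0.3]
grip_width: 0.0433
grip_force: 0.0
[0.54695456 0.11212358 0.29064041] [-0.22833727  0.6598549   0.27556296]
w1 knob [0.54919917 0.11270794 0.253     ]
[314.9 230.9] [358.7 176.6]
```

View pics/w2.png

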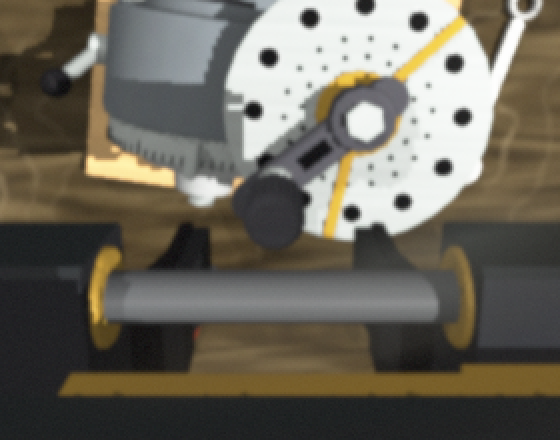

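The crop shows the open fingers at columns 208 and 358 with the knob top between them at (276,217), so the knob is about 2 mm toward +y. I'll descend around it.

```bash
python3 -m handwheel '[[0.004,-0.007,0.05,0],[0.004,-0.007,0.12,0],[0.004,-0.007,0.18,0],[0.004,-0.007,0.212,0],[0.004,-0.007,0.212,0],[0.004,-0.007,0.212,0]]'; python3 -m handwheel '[[0,0,0,0],[0,0,0,0],[0,0,0,0],[0,0,0,0],[0,0,0,0],[0,0,0,0]]' 0 25
```

```text
time: 3.97
position: [0.5481, 0.1152, 0.2265]
tool_rot: [1.0, -0.0, 0.0, 0.0]
ft_force: [0.8, -0.5, 0.1]
grip_width: 0.0438
grip_force: 0.0
time: 4.47
position: [0.5483, 0.115, 0.2265]
tool_rot: [1.0, 0.0, 0.001, 0.001]
ft_force: [0.3, -3.5, 1.5]
grip_width: 0.0214
grip_force: 25.0
```

```bash
python3 -m handwheel '[[0,0,-0.005,0],[0,0,-0.01,0],[0,0,-0.0133,0],[0,0,-0.0133,0],[0,0,-0.0133,0]]'
```

```text
time: 4.88
position: [0.5481, 0.1151, 0.2294]
tool_rot: [1.0, -0.0, -0.0, 0.0]
ft_force: [2.9, -3.8, -8.5]
grip_width: 0.0215
grip_force: 25.0
```

```bash
cat > arc.py <<'E'
import numpy as np,sys
a,b,n=float(sys.argv[1]),float(sys.argv[2]),int(sys.argv[3]); off=float(sys.argv[4]) if len(sys.argv)>4 else 0 # off: radial trim (m) by the end
for i in range(1,n+1):
    t=a+(b-a)*i/n; R=.048+off*i/n
    dx,dy=R*np.cos(t)-.048*np.cos(a),R*np.sin(t)-.048*np.sin(a)
    print("[%.4f,%.4f]"%(dx/.3,-dy/.3),end=" ")
E
python3 arc.py 2.22 3.22 10 -0.0005
```

```text
[-0.0121,0.0104] [-0.0231,0.0220] [-0.0329,0.0346] [-0.0414,0.0481] [-0.0485,0.0623] [-0.0541,0.0772] [-0.0582,0.0925] [-0.0608,0.1082] [-0.0617,0.1240] [-0.0611,0.1399]
```

```bash
python3 -m handwheel '[[-0.012,0.0105,0,0],[-0.023,0.022,0,0],[-0.033,0.0345,0,0],[-0.0415,0.048,0,0],[-0.0485,0.0625,0,0],[-0.054,0.077,0,0],[-0.058,0.0925,0,0],[-0.061,0.108,0,0],[-0.0615,0.124,0,0],[-0.061,0.14,0,0],[-0.061,0.14,0,0],[-0.061,0.14,0,0]]'; python3 arc.py 3.22 4.28 10
```

```text
time: 5.88
position: [0.5297, 0.0743, 0.23]
tool_rot: [1.0, -0.0, 0.0, -0.001]
ft_force: [4.1, 1.7, -8.7]
grip_width: 0.0212
grip_force: 25.0
[0.0022,0.0168] [0.0062,0.0333] [0.0119,0.0492] [0.0193,0.0645] [0.0282,0.0789] [0.0386,0.0923] [0.0504,0.1045] [0.0634,0.1154] [0.0775,0.1248] [0.0925,0.1327]
```

```bash
python3 -m handwheel '[[0.004,0.0168,0,0],[0.008,0.0333,0,0],[0.0135,0.049,0,0],[0.021,0.0645,0,0],[0.03,0.0785,0,0],[0.0405,0.092,0,0],[0.0525,0.104,0,0],[0.065,0.115,0,0],[0.079,0.1245,0,0],[0.094,0.1325,0,0],[0.094,0.1325,0,0],[0.094,0.1325,0,0]]'
```

```text
time: 6.88
position: [0.558, 0.0333, 0.2298]
tool_rot: [1.0, -0.0, -0.0, 0.0]
ft_force: [-1.1, 2.6, -8.4]
grip_width: 0.0214
grip_force: 25.0
```

```bash
python3 - <<'E'
import numpy as np
from scipy.optimize import least_squares
P=np.array([(.5481,.1151),(.5297,.0743),(.558,.0333)])
s=least_squares(lambda c:np.hypot(*(P-c).T)-.048,[.577,.077],x_scale=.01); C=s.x
f=least_squares(lambda c:np.hypot(*(P-c[:2]).T)-c[2],[.577,.077,.048],x_scale=.01).x
print(C,s.fun,f); t=np.arctan2(*(P-C).T[::-1])%6.283; print(t)
H=C+.048*np.array([np.cos(3.108),np.sin(3.108)]);print("hole",H)
E
python3 arc.py 4.27 3.24 11 0.0
```

```text
[0.57757549 0.07716664] [ 3.89891955e-05 -3.87674088e-05  3.62505779e-05] [0.5777326  0.07718726 0.0481193 ]
[2.23137545 3.20121283 4.29247261]
hole [0.52960257 0.07877878]
[-0.0132,-0.0070] [-0.0257,-0.0153] [-0.0374,-0.0247] [-0.0482,-0.0351] [-0.0579,-0.0465] [-0.0665,-0.0587] [-0.0739,-0.0717] [-0.0801,-0.0854] [-0.0850,-0.0995] [-0.0886,-0.1141] [-0.0907,-0.1289]
```

```bash
python3 arc.py 4.292 3.26 11 0.0
```

```text
[-0.0134,-0.0068] [-0.0261,-0.0147] [-0.0380,-0.0239] [-0.0490,-0.0341] [-0.0590,-0.0453] [-0.0679,-0.0574] [-0.0756,-0.0702] [-0.0821,-0.0838] [-0.0873,-0.0979] [-0.0911,-0.1124] [-0.0936,-0.1272]
```

```bash
python3 -m handwheel '[[-0.0135,-0.007,0,0],[-0.026,-0.0145,0,0],[-0.038,-0.024,0,0],[-0.049,-0.034,0,0],[-0.059,-0.0455,0,0],[-0.068,-0.0575,0,0],[-0.0755,-0.07,0,0],[-0.082,-0.084,0,0],[-0.0875,-0.098,0,0],[-0.091,-0.1125,0,0],[-0.0935,-0.127,0,0],[-0.0935,-0.127,0,0],[-0.0935,-0.127,0,0]]'
```

```text
time: 7.97
position: [0.5299, 0.0727, 0.2301]
tool_rot: [1.0, -0.0, 0.0, -0.001]
ft_force: [2.6, 0.5, -8.7]
grip_width: 0.0215
grip_force: 25.0
```

```bash
python3 -m handwheel '[[0.001,-0.002,0.004,0],[0.001,-0.004,0.008,0],[0.001,-0.004,0.0115,0],[0.001,-0.004,0.0115,0],[0.001,-0.004,0.0115,0]]'
```

```text
time: 8.38
position: [0.53, 0.0729, 0.227]
tool_rot: [1.0, -0.0, 0.0, 0.0]
ft_force: [0.2, -3.1, -2.5]
grip_width: 0.0213
grip_force: 25.0
```

```bash
python3 -m handwheel '[[0,-0.003,0,0],[0,-0.006,0,0],[0,-0.009,0,0],[0,-0.0115,0,0],[0,-0.0115,0,0]]'; python3 -m handwheel '[[0,-0.002,0,0],[0,-0.002,0,0],[0,-0.002,0,0]]'
```

```text
time: 8.8
position: [0.5299, 0.0756, 0.2268]
tool_rot: [1.0, 0.0, -0.0, 0.001]
ft_force: [-0.6, -4.5, -3.0]
grip_width: 0.0213
grip_force: 25.0
time: 9.05
position: [0.5299, 0.0762, 0.2268]
tool_rot: [1.0, 0.0, -0.0, 0.001]
ft_force: [0.6, -6.1, -2.9]
grip_width: 0.0218
grip_force: 25.0
```

```bash
for i in 1; do python3 -m handwheel '[[0,-0.002,0,0],[0,-0.002,0,0],[0,-0.002,0,0]]'; python3 -m handwheel '[[0,-0.002,0,0],[0,-0.002,0,0],[0,-0.002,0,0]]';  done
```

```text
time: 9.3
position: [0.5299, 0.0771, 0.2266]
tool_rot: [1.0, -0.0, -0.0, 0.001]
ft_force: [0.8, -5.3, -4.2]
grip_width: 0.0212
grip_force: 25.0
time: 9.55
position: [0.5298, 0.0785, 0.2261]
tool_rot: [1.0, -0.0, -0.0, -0.0]
ft_force: [0.4, -3.1, -7.0]
grip_width: 0.0213
grip_force: 25.0
```

The pull on the gripper jumped to 7 N and the knob dropped, so the pin is at the hole, where I predicted it. I'll lower gently.

```bash
python3 -m handwheel '[[0,0,0.003,0],[0,0,0.005,0],[0,0,0.005,0],[0,0,0.005,0]]'
```

```text
time: 9.88
position: [0.5298, 0.0785, 0.2249]
tool_rot: [1.0, -0.0, -0.0, -0.0]
ft_force: [-0.3, -2.0, -6.8]
grip_width: 0.0213
grip_force: 25.0
```

```bash
python3 -m handwheel '[[0,0,0.004,0],[0,0,0.008,0],[0,0,0.01,0],[0,0,0.01,0]]';python3 -m handwheel '[[0,0,0.002,0],[0,0,0.004,0],[0,0,0.004,0],[0,0,0.004,0]]'
```

```text
time: 10.22
position: [0.5299, 0.0785, 0.2219]
tool_rot: [1.0, -0.0, -0.0, -0.0]
ft_force: [-0.6, -1.7, -6.8]
grip_width: 0.0211
grip_force: 25.0
time: 10.55
position: [0.5299, 0.0785, 0.2211]
tool_rot: [1.0, -0.0, -0.0, -0.0]
ft_force: [-1.6, -2.8, -2.7]
grip_width: 0.0212
grip_force: 25.0
```

```bash
python3 -m handwheel '[[0,0,0.001,0],[0,0,0.001,0],[0,0,0.001,0]]'; python3 -m handwheel '[[0,0,0,0],[0,0,0,0],[0,0,0,0],[0,0,0,0],[0,0,0,0],[0,0,0,0]]' 50; python3 -m handwheel '[[0,0,-0.1,0],[0,0,-0.2,0],[-0.1,0,-0.3,0],[-0.3,0,-0.35,0],[-0.4,0,-0.35,0],[-0.4,0,-0.35,0],[-0.4,0,-0.35,0]]'
python3 - <<'E'
from h import *
from rig import vision,robot
r=vision.camera("wrist"); s=vision.camera("scene")
cv2.imwrite("pics/w3.png",np.hstack([cv2.resize(r["frame"][0:220,200:440,::-1],(400,367)),cv2.resize(s["frame"][160:260,260:370,::-1],(400,367),interpolation=3)]))
E
```

```text
time: 10.8
position: [0.5299, 0.0785, 0.221]
tool_rot: [1.0, -0.0, -0.0, -0.0]
ft_force: [-2.1, -3.3, 0.5]
grip_width: 0.0214
grip_force: 25.0
time: 11.3
position: [0.5304, 0.0786, 0.2207]
tool_rot: [1.0, -0.0, 0.0, -0.0]
ft_force: [-0.4, 0.3, -0.1]
grip_width: 0.0425
grip_force: 0.0
time: 11.88
position: [0.4071, 0.0789, 0.3261]
tool_rot: [1.0, 0.0, -0.0, -0.0]
ft_force: [-0.2, -0.0, 0.9]
grip_width: 0.0437
grip_force: 0.0
```

View pics/w3.png

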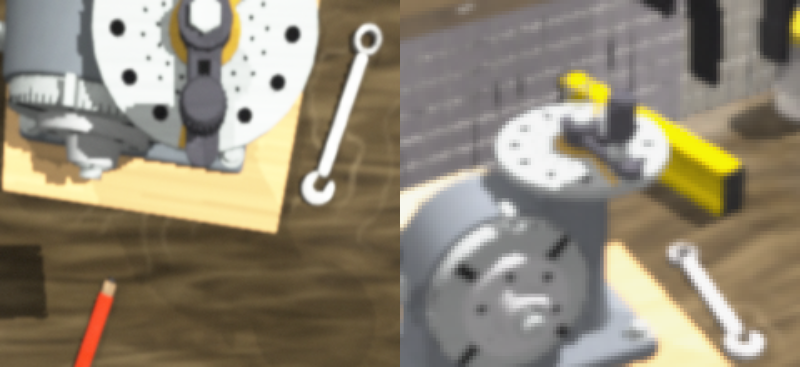

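The crank stands over the wanted hole, with the brass arm showing at (183,140) just on its clockwise side. The knob sank 5.8 mm before the pull on the gripper fell to zero, so the pin is home. The spanner hasn't moved.

```bash
python3 -c "
from rig import job
print(job.hand_in())"
```

```text
the job is handed in; nothing more can be done
None
```

The job is handed in at about 12 s of the 54 s: I wound the crank back about 68° beyond the hole, came up clockwise only, let the pin drop home (5.8 mm measured of 6 mm) and let go, with the arm clear of everything.

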